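# Change over to the full reagent bottle on an interlocked feed unit

### The arm

A 6-joint arm with a two-finger parallel gripper is mounted at the origin on a cart in front of the work surface, level with it; the furniture and walls round the work are solid. World frame = base frame: x ahead of the robot, y to its left, z up, the work surface at z = 0. Lengths are in m, angles in rad, forces in N, time in s.
With the tool pointing down it reaches from about 0.375 to 0.9 m from the base axis. Payload 3.1 kg.
Tool frame: the origin (TCP) lies midway between the tips of the shut fingers; the grasp point (between the pads) lies 19 mm behind it; z points along the fingers, y is the line along which they close (so a half turn about z gives the same grasp; the last joint's range is limited). The gripper opens to 87 mm and grips with 3 to 60 N. Pads are 19 mm wide; open, the fingers measure 117 mm over their backs; the gripper's body (75 mm by 190 mm) begins 51 mm behind the grasp point.
Start: joints at [1.097, 0.527, 1.433, -0, 1.181, -0.178], TCP at [0.182, 0.598, 0.223] pointing down, gripper open.
Joint ranges: [-3.08, 3.08], [-0.75, 2.2], [0.22, 2.44], [-1.43, 4.57], [0, 2.65], [-2.85, 2.85]. Speed limits (rad/s): [2.79, 2.79, 3.14, 3.14, 3.14, 3.14].

### API

Orientations are given as a unit quaternion [x, y, z, w].
In Python, from rig import status, imaging, order gives the robot as it stands.
- The arm moves only by the tool arm_command, never from a script. Its argument "deltas" is one flat list of numbers, 5 for each row, row after row: the opening, from -1 (shut) to 1 (fully open), so that 0 is half open, then the shift along the tool's x, y, z in m, then the turn about the tool's z in rad. In form: [gripper, tx, ty, tz, roll, gripper, tx, ty, tz, roll, ...]. A call has 1 to 12 rows; each row shifts and turns the commanded pose from where the row before left it, along the tool's axes as they then stand; what a row does not reach is not made up. A row lasts 1/8 s, in which the tool goes at most 62.5 mm and 10.7 degrees, less where a joint would pass 70% of its speed; a pose out of reach is approached as far as the arm can. A call with a gripper value outside its range is refused whole. The fingers move at their own pace and stop on an object; "newtons" is the grip in N (left out, the last holds). Time passes only in rows, so rows that do not move let the fingers close. It gives the time, the measured TCP pose, the force, the opening and the grip force at its end, in the units of the state.
- status.get_obs(): the state, without advancing time (a new reading comes with each control period).
- imaging.camera(name): name is "scene" or "top" or "wrist"; returns (picture, depth): 480x640x3 uint8, red, green, blue; 480x640 float32, m along the optical axis (not along the pixel's ray), 0 where there is no reading.
- imaging.camera_params(name): a dict with "intrinsics" (3x3 intrinsics, pixels), "camera_from_world" (4x4, takes a point from world to camera coordinates). Camera axes: x right, y up, looking along -z (the intrinsics and any distortion apply to the point x, -y, -z); pixel columns grow to the right and rows downward; lengths in m; the calibration is good to about 2 mm. A picture is of the moment at which its call begins: read the wrist's pose just before it. camera_params takes no time and is no camera call; for the wrist camera it gives the pose at the moment of the call.
- order.hand_in(): hands the job in; it is judged then, once.
The state is a dict: "time": time; "q": joint angles; "joint_velocities": joint speeds; "joint_torque": joint torques, N m; "position": TCP position; "tool_rot": TCP orientation; "ft_force": force on the tool from outside, world axes, zero at the start; "moment": the same for the moment, N m; "grip_width": finger opening in m; "grip_force": force on a finger pad.
Only numpy, scipy, OpenCV 4.12 (cv2) and the standard library are available. Lean on these libraries where they do the work, as an engineer would, in place of code of your own. Each camera call takes 0.05 s, during which the arm holds its last target. There are 200 camera calls.

### The job

One of the two identical amber bottles on the desk is full and the other is empty: lift them to feel which is which. Stand the empty one upright in the clear plastic box and the full one upright in the free bay (the one with the black mat) of the reagent unit, setting both down without dropping them. Then, with both bottles in place and let go, press the key straight behind that bay fully in so that it stays down and the wide stop key pops up, and leave the other bottles and the things lying about undisturbed.

Things in the scene. Friction and masses are not known exactly. Their poses are not given: they have to be found in the camera images.
- bottle_a_mid (a point): one of two identical sealed amber bottles: round body 40 mm in diameter up to about 60 mm, shoulder, white cap 26 mm in diameter, 82 mm tall; this point is on its axis, half-way up (41 mm above its underside); z up along the bottle. It is either full (0.30 to 0.40 kg) or empty (0.045 to 0.085 kg), which only lifting it tells
- bottle_b_mid (a point): one of two identical sealed amber bottles: round body 40 mm in diameter up to about 60 mm, shoulder, white cap 26 mm in diameter, 82 mm tall; this point is on its axis, half-way up (41 mm above its underside); z up along the bottle. It is either full (0.30 to 0.40 kg) or empty (0.045 to 0.085 kg), which only lifting it tells
- empties_box: open clear plastic box for empties, fixed, 78 mm (x) by 120 mm (y), 22 mm high, walls and floor 2 mm; origin at the centre of its underside on the desk. (A tall microscope stands on the desk left of it, beyond y = 0.40)
- station: reagent feed unit, fixed: white housing 258 mm wide on a grey base plate; origin on the desk under the middle of the key row; x away from the robot, z up. In front (x -135 mm) three bays, 58 mm apart along y; behind them a panel sloping 32 degrees, facing front and up, with four interlocked keys 58 mm apart: one straight behind each bay, joined by a steel strip, and at the -y end the wide stop key
- canopy_edge (a point): middle of the front edge of the clear, steel-rimmed canopy, 258 mm wide, that hangs over all the keys; its underside is 177 mm above the desk and this edge lies 18 mm in front of the unit's origin. A tool pointing straight down cannot get at the keys; one tilted 30 to 45 degrees, coming from in front and above, square to the panel, can
- bay_1 (a point): centre of the floor of the left-hand (+y) bay of the reagent unit, 6 mm above the desk; the bay is, inside, 60 mm (unit's x) by 55 mm (unit's y), with 14 mm high fences
- bay_2 (a point): centre of the floor of the middle bay of the reagent unit, 6 mm above the desk; the bay is, inside, 60 mm (unit's x) by 55 mm (unit's y), with 14 mm high fences
- bay_3 (a point): centre of the floor of the right-hand (-y) bay of the reagent unit, 6 mm above the desk; the bay is, inside, 60 mm (unit's x) by 55 mm (unit's y), with 14 mm high fences
- key_1 (a joint): travel of the key behind the left-hand bay, m: 0 = fully up, 0.010 = pushed in to its stop. It is sprung and takes about 4 to 6 N; pushed in over 9 mm it stays latched at about 0.0077 when let go, and on the way in it frees the key that was latched, which pops up. Pushed less far it comes up again
- key_2 (a joint): travel of the key behind the middle bay, m: 0 = fully up, 0.010 = pushed in to its stop. It is sprung and takes about 4 to 6 N; pushed in over 9 mm it stays latched at about 0.0077 when let go, and on the way in it frees the key that was latched, which pops up. Pushed less far it comes up again
- key_3 (a joint): travel of the key behind the right-hand bay, m: 0 = fully up, 0.010 = pushed in to its stop. It is sprung and takes about 4 to 6 N; pushed in over 9 mm it stays latched at about 0.0077 when let go, and on the way in it frees the key that was latched, which pops up. Pushed less far it comes up again
- stop_key (a joint): travel of the wide stop key at the right-hand end, m: 0 = fully up, 0.010 = fully pushed in, about 0.0077 = latched down (as at the start)
- key_1_top (a point): centre of the top face of the left-hand bay's key, moving with it (cap 22 x 28 mm, along the slope by along y); its z axis points out of the panel, against the direction of pressing, 32 degrees from vertical toward the unit's -x; a key that is up stands 14 mm proud of the panel, a latched key about 6 mm
- key_2_top (a point): centre of the top face of the middle bay's key, moving with it (cap 22 x 28 mm, along the slope by along y); its z axis points out of the panel, against the direction of pressing, 32 degrees from vertical toward the unit's -x; a key that is up stands 14 mm proud of the panel, a latched key about 6 mm
- key_3_top (a point): centre of the top face of the right-hand bay's key, moving with it (cap 22 x 28 mm, along the slope by along y); its z axis points out of the panel, against the direction of pressing, 32 degrees from vertical toward the unit's -x; a key that is up stands 14 mm proud of the panel, a latched key about 6 mm
- stop_key_top (a point): centre of the top face of the stop key, moving with it (cap 22 x 46 mm, along the slope by along y); its z axis points out of the panel, against the direction of pressing, 32 degrees from vertical toward the unit's -x; a key that is up stands 14 mm proud of the panel, a latched key about 6 mm
- bay_bottle_1_mid (a point): small white-capped bottle, 24 mm in diameter, 56 mm tall, loose, standing in one of the bays (which one varies); this point is half-way up. To be left alone
- bay_bottle_2_mid (a point): small nozzle bottle, 24 mm in diameter, 69 mm tall, loose, standing in another bay (which one varies); this point is half-way up. To be left alone
- bay_mat: black rubber mat, fixed, 56 x 52 mm, 2 mm thick, covering the floor of the free bay (which one varies); origin at the centre of its underside, so a bottle there stands 8 mm above the desk
- mailer: blue slide box 31 x 83 x 22 mm lying loose on the right-hand part of the desk, a bystander; origin at the centre of its underside
- slides: banded stack of glass slides 29 x 78 x 21 mm lying loose on the right-hand part of the desk, a bystander; origin at the centre of its underside

How it is judged:
By the outcome, as a careful person would: the job done as asked, in the order asked, and still so for the second after the job is handed in, with the robot touching nothing.
It also fails if it takes over 72 s, if anything falls off the work surface, if the arm or the gripper's body presses on something with over 40 N, if the wrist force passes 120 N, or if a joint passes its speed limit or range.

## Working session

There is one attempt and no reset: what is moved stays moved. The work goes in short steps, Python scripts to look and compute and a tool call to move; the robot and the scene stay as the last step left them, time stands still between calls to the robot, and variables do not carry over. Pictures are saved under pics/ and viewed, at most 12 in all, crops included, and the job is handed in when it is done.

Besides the shell and the picture viewer there is one more tool, called after "Emit:" by a JSON object that holds its "name" and its "arguments". arm_command: Moves the arm, as the interface text tells. Its arguments: {"type":"object","properties":{"deltas":{"type":"array"},"newtons":{"type":"number"}},"required":["deltas"]}

```bash
mkdir -p pics
cat > h.py <<'E'
import numpy as np, cv2
from rig import status, imaging, order
def grab(n):
    p=imaging.camera_params(n); im,d=imaging.camera(n)
    return im,d,np.array(p["intrinsics"]),np.array(p["camera_from_world"])
def world(d,K,T):
    v,u=np.indices(d.shape); 
    c=np.stack([(u-K[0,2])/K[0,0]*d,-(v-K[1,2])/K[1,1]*d,-d,np.ones_like(d)],-1)
    return c@np.linalg.inv(T).T[:,:3]
def ray(px,z,K,T):
    Ti=np.linalg.inv(T); o=Ti[:3,3]; u,v=px
    r=Ti[:3,:3]@np.array([(u-K[0,2])/K[0,0],-(v-K[1,2])/K[1,1],-1])
    return o+r*(z-o[2])/r[2]
def proj(P,K,T):
    c=T[:3]@np.append(P,1); return (K[0,2]+K[0,0]*c[0]/-c[2], K[1,2]-K[1,1]*c[1]/-c[2])
E
python3 - <<'E'
from h import *
o=status.get_obs(); print(o)
for n in("scene","top"):
    im,d,K,T=grab(n); cv2.imwrite(f"pics/{n}0.png",im[:,:,::-1]); print(n,K,T)
    np.savez(f"{n}0.npz",im=im,d=d,K=K,T=T)
E
```

```text
{'time': 0.0, 'q': array([ 1.09750974e+00,  5.28431343e-01,  1.43388243e+00,  1.05038059e-05,
        1.18136997e+00, -1.78478730e-01]), 'joint_velocities': array([-0.00026048, -0.00020288,  0.0005087 ,  0.00069681,  0.00085836,
       -0.00221161]), 'joint_torque': array([-1.36513547e-03, -4.40041065e+01, -1.76592797e+01,  6.29860489e-02,
        5.84425055e-02, -1.46657344e-04]), 'position': array([0.18122364, 0.59740501, 0.22159933]), 'tool_rot': array([ 1.46872610e-01,  9.89154863e-01, -9.88958921e-04, -3.39326199e-04]), 'ft_force': array([-0.81306144, -0.74948979, -0.95528625]), 'moment': array([ 0.01185385, -0.01761697, -0.024074  ]), 'grip_force': 0.0, 'grip_width': 0.08721940285391439}
scene [[480.61896347   0.         327.46604021]
 [  0.         480.61896347 227.91261872]
 [  0.           0.           1.        ]] [[ 0.89248021 -0.45087675  0.01375608 -0.48986931]
 [ 0.32871412  0.67094615  0.66466405 -0.22852588]
 [-0.30891116 -0.58867769  0.74701571 -0.89380715]
 [ 0.          0.          0.          1.        ]]
top [[484.47810087   0.         320.73941334]
 [  0.         484.47810087 248.4744585 ]
 [  0.           0.           1.        ]] [[ 0.0175315  -0.99983708 -0.00429671 -0.05514108]
 [ 0.99599908  0.01708726  0.08771462 -0.56298941]
 [-0.08762691 -0.00581729  0.99613638 -1.05526589]
 [ 0.          0.          0.          1.        ]]
```

View pics/scene0.png

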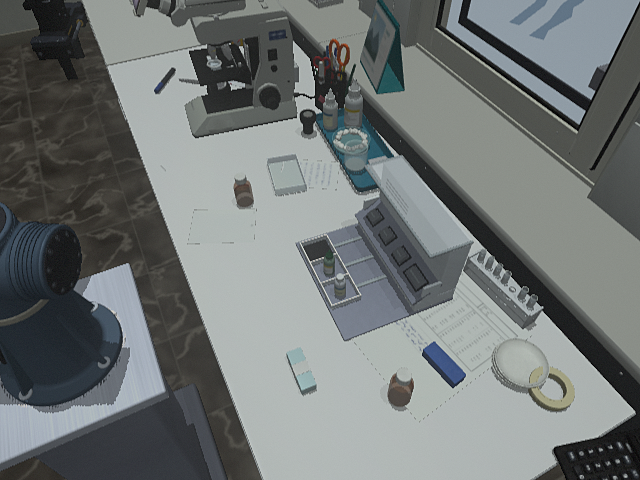

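View pics/top0.png

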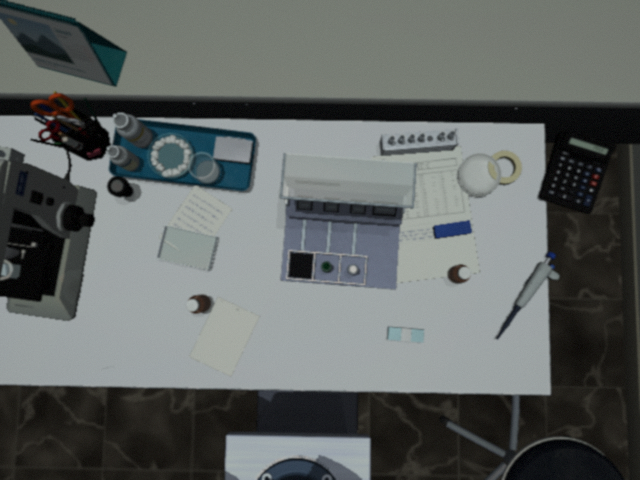

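The top view shows the bottles at about (200,304) and (459,273), the box at (188,248) and the unit, with the mat in the left-hand bay at (301,265). The free bay is therefore bay_1, and key_1 is behind it.

```bash
python3 - <<'E'
from h import *
for n in("top","scene"):
    z=np.load(n+"0.npz"); im,d,K,T=[z[k] for k in("im","d","K","T")]
    W=world(d,K,T); hsv=cv2.cvtColor(im,cv2.COLOR_RGB2HSV)
    amber=((hsv[...,0]<12)&(hsv[...,1]>90)&(W[...,2]>.015)&(W[...,2]<.1)&(W[...,0]>.2)&(W[...,0]<.75)).astype(np.uint8)
    N,l,s,c=cv2.connectedComponentsWithStats(amber)
    for i in range(1,N):
        if s[i,4]>25: 
            x,y,w,h=s[i,:4]; p=W[l==i]; m=(W[y-8:y+h+8,x-8:x+w+8]).reshape(-1,3); t=m[(m[:,2]>.074)&(m[:,2]<.1)]
            print(n,"amber",s[i],c[i].round(),p.mean(0).round(4),"cap",len(t),t.mean(0).round(4) if len(t) else None)
    if n=="top":
        dark=((im.max(2)<45)&(W[...,0]>.35)&(W[...,0]<.65)&(abs(W[...,1])<.25)).astype(np.uint8)
        N,l,s,c=cv2.connectedComponentsWithStats(dark)
        for i in range(1,N):
            if s[i,4]>60:
                r=cv2.minAreaRect(np.argwhere(l==i)[:,::-1].astype(np.float32))
                print("dark",s[i],r,ray(r[0],.008,K,T).round(4),W[l==i].mean(0).round(4))
        for px in [(158,263),(165,228),(218,236),(211,272)]: print("box",px,ray(px,.022,K,T).round(4))
        for px in [(281,283),(398,289),(289,252),(366,255),(289,279),(365,284)]: print("st",px,ray(px,.012,K,T).round(4))
        print("canopy",[W[v,u].round(3) for u,v in((286,180),(350,185),(408,190),(286,198),(404,205))])
E
python3 - <<'E'
import cv2
a=cv2.imread('pics/top0.png')[140:320,140:500]
cv2.imwrite('pics/c1.png',cv2.resize(a,(800,400),interpolation=2))
E
```

```text
top amber [589 173  12  15 101] [594. 180.] [ 0.73   -0.659   0.0228] cap 0 None
top amber [452 267  11  15  48] [456. 275.] [ 0.5089 -0.3369  0.0561] cap 130 [ 0.5133 -0.3474  0.0807]
top amber [197 297   8  14  38] [201. 303.] [0.4396 0.209  0.0552] cap 105 [0.4359 0.22   0.0798]
dark [323 207  17   6  74] ((331.0, 209.5), (5.0, 16.0), 90.0) [ 0.6549 -0.0671  0.008 ] [ 0.643  -0.0666  0.0744]
dark [349 208  18   7  86] ((357.5, 211.0), (6.0, 17.0), 90.0) [ 0.6525 -0.1275  0.008 ] [ 0.643  -0.1242  0.0597]
dark [371 209  26   9 154] ((383.5, 213.0), (8.0, 25.0), 90.0) [ 0.6488 -0.1867  0.008 ] [ 0.6387 -0.1794  0.0692]
dark [289 253  24  25 507] ((300.50347900390625, 264.9586486816406), (21.425735473632812, 23.751007080078125), 4.763641834259033) [ 5.272e-01 -3.000e-04  8.000e-03] [ 5.269e-01 -4.000e-04  1.090e-02]
dark [201 296   9  15  64] ((205.57998657226562, 302.5599670410156), (14.283556938171387, 7.212489604949951), 81.8698959350586) [0.4391 0.2109 0.008 ] [0.44   0.2043 0.0334]
box (158, 263) [0.5253 0.3172 0.022 ]
box (165, 228) [0.6042 0.3052 0.022 ]
box (218, 236) [0.5882 0.1854 0.022 ]
box (211, 272) [0.5073 0.1981 0.022 ]
st (281, 283) [0.4858 0.0424 0.012 ]
st (398, 289) [ 0.4769 -0.2197  0.012 ]
st (289, 252) [0.5558 0.0261 0.012 ]
st (366, 255) [ 0.552  -0.1474  0.012 ]
st (289, 279) [0.495  0.0247 0.012 ]
st (365, 284) [ 0.4868 -0.1458  0.012 ]
canopy [array([0.681, 0.023, 0.182]), array([ 0.674, -0.101,  0.18 ]), array([ 0.665, -0.212,  0.183]), array([0.646, 0.022, 0.182]), array([ 0.636, -0.204,  0.182])]
```

View pics/c1.png

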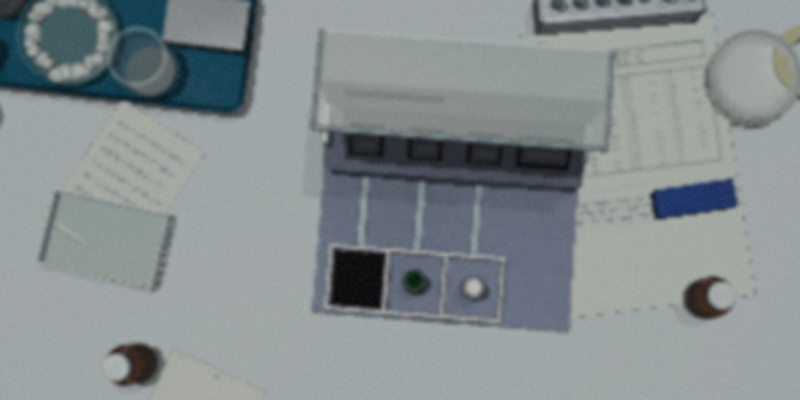

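The crop confirms that the mat is in bay 1, and that bay 2 holds the nozzle bottle and bay 3 the white-capped one. I'm moving toward bottle A now, turning the fingers to close along the unit's x so they clear the neighbouring bottle.

Emit:
{"name": "arm_command", "arguments": {"deltas": [1,0,0,0,0.187,1,0,0,0,0.187,1,0,0,0,0.187,1,0,0,0,0.187,1,0,0,0,0.187,1,0,0,0,0.187,1,0,0,0,0.187,1,-0.06,0,0,0,1,-0.06,0,0,0,1,-0.06,0,0,0,1,-0.05,0.05,0,0,1,-0.05,0.05,0,0]}}

```text
time: 1.6
position: [0.2614, 0.3255, 0.2227]
tool_rot: [0.718, 0.696, 0.0, 0.0]
ft_force: [0.8, 0.4, 0.8]
grip_width: 0.0873
grip_force: 0.0
```

Emit:
{"name": "arm_command", "arguments": {"deltas": [1,-0.045,0.055,0,0,1,-0.045,0.055,0,0,1,0,0,0,0]}}

```text
time: 1.98
position: [0.3592, 0.242, 0.2227]
tool_rot: [0.721, 0.693, 0.001, 0.001]
ft_force: [0.0, -0.8, -0.3]
grip_width: 0.0873
grip_force: 0.0
```

```bash
cat >> h.py <<'E'
from scipy.spatial.transform import Rotation as R
def tool_delta(P):
    o=status.get_obs(); return R.from_quat(o["tool_rot"]).inv().apply(np.array(P)-o["position"])
E
python3 - <<'E'
from h import *
o=status.get_obs(); print(o["time"],o["position"],o["tool_rot"],o["q"],o["ft_force"])
im,d,K,T=grab("wrist"); cv2.imwrite("pics/w1.png",im[:,:,::-1]); np.savez("w1.npz",im=im,d=d,K=K,T=T)
W=world(d,K,T); m=(W[...,2]>.074)&(W[...,2]<.09)&(d>0)&(abs(W[...,0]-.436)<.05)&(abs(W[...,1]-.22)<.05)
p=W[m]; print(len(p),p.mean(0),p.min(0),p.max(0)); c=p.mean(0); print(tool_delta([c[0],c[1],.03]))
E
```

```text
1.975 [0.35918637 0.24203254 0.22268141] [0.72136827 0.69255055 0.00093049 0.00083475] [ 3.34318666e-01  2.68901400e-01  1.89261984e+00 -8.92502462e-04
  9.77683545e-01  3.75573899e-01] [ 0.03733124 -0.83711545 -0.29994544]
868 [0.43480417 0.22626854 0.08127661] [0.42229177 0.21195931 0.0742136 ] [0.44853112 0.23828311 0.08388587]
[-0.01383864  0.07891334  0.19233246]
```

View pics/w1.png

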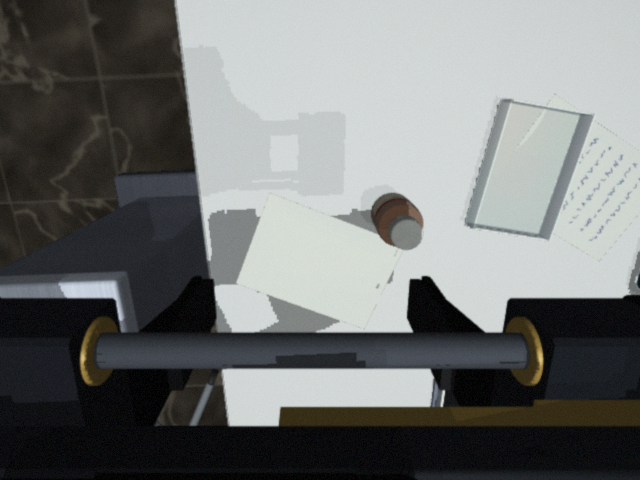

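The wrist view shows the cap at (406,235), which puts it at (0.435, 0.225). The box is at upper right.

Emit:
{"name": "arm_command", "arguments": {"deltas": [1,-0.014,0.05,0,0,1,0,0.029,0.03,0,1,0,0,0.06,0,1,0,0,0.06,0,1,0,0,0.04,0,1,0,0,0,0,-0.7,0,0,0,0,-0.7,0,0,0,0,-0.7,0,0,0,0,-0.7,0,0,0,0], "newtons": 25}}

```text
time: 3.28
position: [0.4342, 0.2281, 0.0335]
tool_rot: [0.719, 0.695, 0.001, 0.0]
ft_force: [-0.7, 0.2, -0.7]
grip_width: 0.0551
grip_force: 0.0
```

Emit:
{"name": "arm_command", "arguments": {"deltas": [-0.7,0,0,0,0]}}

```text
time: 3.4
position: [0.4343, 0.228, 0.033]
tool_rot: [0.719, 0.695, 0.001, 0.0]
ft_force: [1.8, -0.5, 1.0]
grip_width: 0.0449
grip_force: 1.0
```

Emit:
{"name": "arm_command", "arguments": {"deltas": [-0.7,0,0,0,0,-0.7,0,0,0,0,-0.7,0,0,0,0,-0.7,0,0,-0.02,0,-0.7,0,0,-0.03,0,-0.7,0,0,-0.02,0,-0.7,0,0,0,0,-0.7,0,0,0,0,-0.7,0,0,0,0]}}

```text
time: 4.53
position: [0.4324, 0.2276, 0.1013]
tool_rot: [0.719, 0.695, -0.001, -0.001]
ft_force: [-0.3, 0.1, -3.0]
grip_width: 0.0394
grip_force: 24.8
```

Emit:
{"name": "arm_command", "arguments": {"deltas": [-0.7,0,0,0,0]}}

```text
time: 4.65
position: [0.433, 0.2278, 0.1017]
tool_rot: [0.719, 0.695, -0.001, -0.001]
ft_force: [-0.2, -0.2, -2.7]
grip_width: 0.04
grip_force: 24.8
```

Emit:
{"name": "arm_command", "arguments": {"deltas": [-0.7,0,0,0,0]}}

```text
time: 4.78
position: [0.4334, 0.2279, 0.1021]
tool_rot: [0.719, 0.695, -0.0, -0.0]
ft_force: [1.1, 0.5, -2.5]
grip_width: 0.0397
grip_force: 24.8
```

Run:
```python
from h import *
o=status.get_obs(); print(o["ft_force"],o["position"])
for n,(a,b) in {"w":(0,0)}.items():
    z=np.load("w1.npz"); im,d,K,T=[z[k] for k in("im","d","K","T")]
    for px in [(503,98),(593,115),(551,238),(466,225)]: print(ray(px,.022,K,T).round(4))
```

```text
[ 1.12549344  0.47574537 -2.45107301] [0.43335026 0.22788676 0.10209015]
[0.5293 0.3272 0.022 ]
[0.6098 0.3098 0.022 ]
[0.5886 0.1969 0.022 ]
[0.5058 0.2134 0.022 ]
```

About 2.7 N of weight after the lift, so bottle A is the full one. I'm carrying it past the bay so the wrist camera can see the mat and keys.

Emit:
{"name": "arm_command", "arguments": {"deltas": [-0.7,0,0,-0.05,0,-0.7,-0.04,0.015,-0.04,0,-0.7,-0.045,0.015,-0.03,0,-0.7,-0.045,0.015,-0.02,0,-0.7,-0.045,0.015,0,0,-0.7,-0.045,0.015,0,0,-0.7,-0.045,0.015,0,0,-0.7,-0.05,0.015,0,0,-0.7,0,0,0,0,-0.7,0,0,0,0]}}

```text
time: 6.02
position: [0.5272, -0.0899, 0.2419]
tool_rot: [0.719, 0.695, -0.0, -0.001]
ft_force: [-0.2, 0.4, -3.3]
grip_width: 0.0397
grip_force: 24.8
```

Run:
```python
from h import *
o=status.get_obs(); print(o["position"],o["tool_rot"],o["ft_force"])
im,d,K,T=grab("wrist"); cv2.imwrite("pics/w2.png",im[:,:,::-1]); np.savez("w2.npz",im=im,d=d,K=K,T=T,o=o["position"])
```

```text
[ 0.52721614 -0.0899332   0.24192747] [ 7.18990281e-01  6.95018987e-01 -2.70371917e-04 -1.22881652e-03] [-0.19261836  0.35229544 -3.25794347]
```

View pics/w2.png

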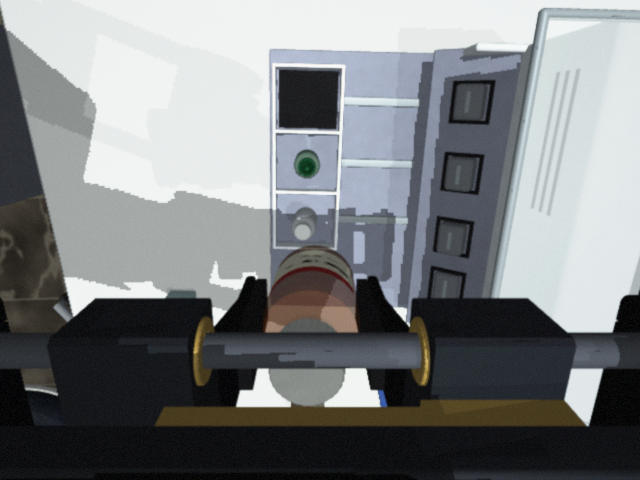

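The wrist view shows the mat at about (309,98) and the keys at (472,101), (462,172), (453,237) and (446,290). Now I'll convert these to world positions.

Run:
```python
from h import *
z=np.load("w2.npz"); im,d,K,T=[z[k] for k in("im","d","K","T")]; W=world(d,K,T)
m=np.zeros(im.shape[:2],np.uint8); m[60:135,272:346]=im[60:135,272:346].max(2)<70
n,l,s,c=cv2.connectedComponentsWithStats(m); i=1+s[1:,4].argmax(); r=cv2.minAreaRect(np.argwhere(l==i)[:,::-1].astype(np.float32))
P=ray(c[i],.008,K,T); print("mat",s[i],r,P.round(4),W[l==i].mean(0).round(4))
print("corners",[ray(q,.008,K,T).round(4) for q in cv2.boxPoints(r)])
for px in [(472,101),(462,172),(453,237)]:
    u,v=px; q=W[v-10:v+11,u-10:u+11].reshape(-1,3); A=np.c_[q[:,:2],np.ones(len(q))]; f=np.linalg.lstsq(A,q[:,2],rcond=None)[0]
    print("key",np.median(q,0).round(4),f.round(3))
print("canopy",[W[v,u].round(3) for u,v in((545,100),(530,200),(520,280))])
print("delta",tool_delta([P[0],P[1],.16]))
```

```text
mat [ 279   70   60   59 3324] ((307.77569580078125, 98.8507308959961), (59.00448989868164, 57.57650375366211), 1.6365771293640137) [0.5262 0.0027 0.008 ] [0.5262 0.0025 0.0096]
corners [array([ 0.496, -0.022,  0.008]), array([0.5006, 0.0295, 0.008 ]), array([0.5553, 0.0262, 0.008 ]), array([ 0.553 , -0.0255,  0.008 ])]
key [ 0.6565 -0.0052  0.0737] [-1.662 -0.277  1.164]
key [ 0.6531 -0.0612  0.0735] [-1.432  0.528  1.041]
key [ 0.6497 -0.1181  0.0733] [-1.012  0.915  0.839]
canopy [array([ 0.654, -0.007,  0.182]), array([ 0.653, -0.061,  0.182]), array([ 0.653, -0.111,  0.182])]
delta [ 0.09184652 -0.00380966  0.08213944]
```

Emit:
{"name": "arm_command", "arguments": {"deltas": [-0.7,0.05,-0.002,0,0,-0.7,0.044,-0.002,0,0,-0.7,0,0,0.05,0,-0.7,0,0,0.06,0,-0.7,0,0,0.05,0,-0.7,0,0,0.025,0,-0.7,0,0,0,0]}}

```text
time: 6.95
position: [0.5252, 0.0054, 0.0559]
tool_rot: [0.718, 0.696, -0.001, -0.002]
ft_force: [-0.7, 0.1, -2.7]
grip_width: 0.0397
grip_force: 24.8
```

Emit:
{"name": "arm_command", "arguments": {"deltas": [-0.7,0,0,0.006,0,-0.7,0,0,0.004,0,-0.7,0,0,0.002,0,-0.7,0,0,0,0]}}

```text
time: 7.45
position: [0.5275, 0.0037, 0.0459]
tool_rot: [0.719, 0.695, 0.0, 0.0]
ft_force: [0.1, 0.1, -2.6]
grip_width: 0.0395
grip_force: 24.8
```

Emit:
{"name": "arm_command", "arguments": {"deltas": [-0.7,0,0,0.003,0,-0.7,0,0,0.001,0,-0.7,0,0,0,0]}}

```text
time: 7.82
position: [0.5272, 0.0038, 0.0414]
tool_rot: [0.719, 0.695, -0.0, -0.0]
ft_force: [-0.6, 0.5, -2.9]
grip_width: 0.0395
grip_force: 24.8
```

Emit:
{"name": "arm_command", "arguments": {"deltas": [-0.7,0,0,0.001,0,-0.7,0,0,0,0]}}

```text
time: 8.07
position: [0.5274, 0.0038, 0.041]
tool_rot: [0.719, 0.695, 0.0, 0.0]
ft_force: [-0.5, 0.8, 2.2]
grip_width: 0.0397
grip_force: 24.9
```

Emit:
{"name": "arm_command", "arguments": {"deltas": [0.1,0,0,0,0,0.1,0,0,0,0,0.5,0,0,0,0,0.8,0,0,0,0,0.8,0,0,-0.05,0,0.8,0,0,-0.06,0,0.8,0,0,-0.06,0,1,-0.04,-0.002,0,0,1,-0.06,-0.002,0,0,1,-0.06,-0.002,0,0,1,-0.06,-0.002,0,0,1,-0.06,-0.002,0,0]}}

```text
time: 9.57
position: [0.5076, -0.2775, 0.2105]
tool_rot: [0.719, 0.695, 0.0, -0.0]
ft_force: [0.7, 0.5, 0.6]
grip_width: 0.0868
grip_force: 0.0
```

Emit:
{"name": "arm_command", "arguments": {"deltas": [1,-0.06,-0.002,0,0,1,-0.04,-0.002,0,0,1,0,0,0,0,1,0,0,0,0]}}

```text
time: 10.07
position: [0.5003, -0.3747, 0.21]
tool_rot: [0.719, 0.695, 0.0, -0.001]
ft_force: [-0.6, 0.9, 0.1]
grip_width: 0.0872
grip_force: 0.0
```

Run:
```python
from h import *
o=status.get_obs(); print(o["position"],o["ft_force"])
im,d,K,T=grab("wrist"); cv2.imwrite("pics/w3.png",im[:,:,::-1])
W=world(d,K,T); m=(W[...,2]>.074)&(W[...,2]<.09)&(d>0)&(abs(W[...,0]-.513)<.05)&(abs(W[...,1]+.347)<.05)
p=W[m]; print(len(p),p.mean(0),p.min(0),p.max(0)); c=p.mean(0); print(tool_delta([c[0],c[1],.033]))
im,d,K,T=grab("top"); cv2.imwrite("pics/t1.png",cv2.resize(im[140:320,140:500,::-1],(800,400),interpolation=2)); W=world(d,K,T)
m=(W[...,2]>.08)&(W[...,2]<.1)&(abs(W[...,0]-.526)<.03)&(abs(W[...,1])<.03); print(m.sum(),W[m].mean(0) if m.any() else 0)
```

```text
[ 0.50025257 -0.37465413  0.21002058] [-0.60551461  0.88728542  0.14226994]
985 [ 0.5133525  -0.34586308  0.08157405] [ 0.5005427 -0.3587778  0.074684 ] [ 0.52594447 -0.33329096  0.08437009]
[0.02839783 0.01213649 0.17723681]
123 [ 0.52604408 -0.00086369  0.08805593]
```

View pics/t1.png

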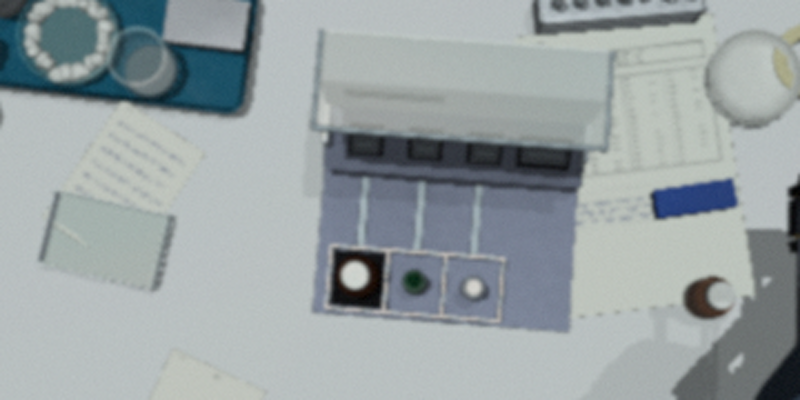

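The full bottle stands in the bay, with its cap at (354,276). Next is bottle B at (0.5134, -0.346).

Emit:
{"name": "arm_command", "arguments": {"deltas": [1,0.028,0.012,0,0,1,0,0,0.05,0,1,0,0,0.06,0,1,0,0,0.05,0,1,0,0,0.017,0,1,0,0,0,0,-0.7,0,0,0,0,-0.7,0,0,0,0,-0.7,0,0,0,0,-0.7,0,0,0,0,-0.7,0,0,0,0,-0.7,0,0,0,0], "newtons": 15}}

```text
time: 11.68
position: [0.5136, -0.348, 0.0336]
tool_rot: [0.719, 0.695, -0.0, -0.0]
ft_force: [-0.6, 0.5, 1.0]
grip_width: 0.0399
grip_force: 15.0
```

Emit:
{"name": "arm_command", "arguments": {"deltas": [-0.7,0,0,0,0,-0.7,0,0,0,0,-0.7,0,0,-0.03,0,-0.7,0,0,-0.05,0,-0.7,0,0,-0.06,0,-0.7,0,0,-0.05,0,-0.7,0,0,0,0,-0.7,0,0,0,0,-0.7,0,0,0,0]}}

```text
time: 12.8
position: [0.5126, -0.347, 0.2213]
tool_rot: [0.719, 0.695, -0.0, -0.002]
ft_force: [0.4, 0.1, -1.5]
grip_width: 0.0397
grip_force: 15.0
```

Emit:
{"name": "arm_command", "arguments": {"deltas": [-0.7,0.05,0.002,0,0,-0.7,0.055,0.002,0,0,-0.7,0.055,0.002,0,0,-0.7,0.055,0.002,0,0,-0.7,0.055,0.002,0,0,-0.7,0.055,0.002,0,0,-0.7,0.055,0.002,0,0,-0.7,0.055,0.002,0,0,-0.7,0.055,0.002,0,0,-0.7,0.055,0.002,0,0,-0.7,0.055,0.003,0,0]}}

```text
time: 14.18
position: [0.5555, 0.2525, 0.2216]
tool_rot: [0.719, 0.695, -0.002, -0.001]
ft_force: [0.9, -0.9, -0.6]
grip_width: 0.0397
grip_force: 15.0
```

Emit:
{"name": "arm_command", "arguments": {"deltas": [-0.7,0.005,0,0,0,-0.7,0,0,0,0]}}

```text
time: 14.42
position: [0.5556, 0.2558, 0.2219]
tool_rot: [0.718, 0.696, -0.002, -0.001]
ft_force: [0.5, 0.2, -0.5]
grip_width: 0.0396
grip_force: 15.0
```

Run:
```python
from h import *
o=status.get_obs(); print(o["position"],o["ft_force"])
im,d,K,T=grab("wrist"); cv2.imwrite("pics/w4.png",im[:,:,::-1]); np.savez("w4.npz",im=im,d=d,K=K,T=T)
print(tool_delta([.557,.257,.045]))
```

```text
[0.5556203  0.25582694 0.22189986] [ 0.51793637  0.19883977 -0.47638125]
[0.00227607 0.00154652 0.17720977]
```

View pics/w4.png

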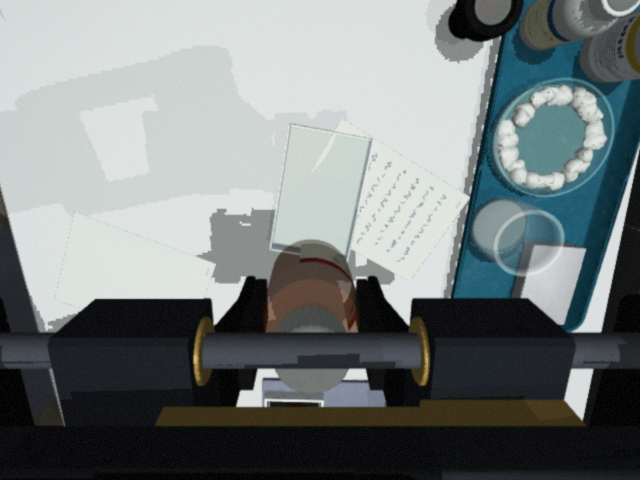

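Weight about 0.5 N, so bottle B is the empty one. The box corners in the view are (291,124), (371,139) and (272,250).

Run:
```python
from h import *
z=np.load("w4.npz"); K,T=z["K"],z["T"]
for px in [(291,124),(371,139),(352,255),(272,250)]: print(ray(px,.022,K,T).round(4))
print(proj([.557,.257,.022],K,T), proj(status.get_obs()["position"],K,T))
z=np.load("w2.npz"); print(proj([.5265,.0015,.008],z["K"],z["T"]))
```

```text
[0.5391 0.3263 0.022 ]
[0.6097 0.3112 0.022 ]
[0.5926 0.2016 0.022 ]
[0.5152 0.2091 0.022 ]
(np.float64(313.6585206587492), np.float64(200.35029386255584)) (np.float64(312.4264955311779), np.float64(302.2790066947529))
(np.float64(308.09416443102225), np.float64(100.00395265579667))
```

Emit:
{"name": "arm_command", "arguments": {"deltas": [-0.7,0.003,0.003,0.02,0,-0.7,0,0,0.05,0,-0.7,0,0,0.05,0,-0.7,0,0,0.045,0,-0.7,0,0,0.01,0,-0.7,0,0,0,0,-0.7,0,0,0.005,0,-0.7,0,0,0.003,0,-0.7,0,0,0,0]}}

```text
time: 15.6
position: [0.56, 0.259, 0.0413]
tool_rot: [0.719, 0.695, 0.0, 0.0]
ft_force: [-0.4, -0.6, -0.9]
grip_width: 0.0399
grip_force: 15.0
```

Emit:
{"name": "arm_command", "arguments": {"deltas": [-0.7,0,0,0.001,0,-0.7,0,0,0,0]}}

```text
time: 15.85
position: [0.5597, 0.2589, 0.0397]
tool_rot: [0.719, 0.695, 0.0, 0.0]
ft_force: [-0.2, 0.3, -0.1]
grip_width: 0.0399
grip_force: 15.0
```

Emit:
{"name": "arm_command", "arguments": {"deltas": [-0.7,0,0,0.002,0,-0.7,0,0,0.001,0,-0.7,0,0,0,0]}}

```text
time: 16.23
position: [0.5595, 0.2588, 0.0363]
tool_rot: [0.719, 0.695, -0.0, -0.0]
ft_force: [0.3, -0.4, -0.4]
grip_width: 0.0394
grip_force: 15.0
```

Emit:
{"name": "arm_command", "arguments": {"deltas": [-0.7,0,0,0.001,0,-0.7,0,0,0,0]}}

```text
time: 16.48
position: [0.5598, 0.2589, 0.0356]
tool_rot: [0.719, 0.695, 0.0, 0.0]
ft_force: [-0.8, 0.2, -0.3]
grip_width: 0.0399
grip_force: 15.0
```

Emit:
{"name": "arm_command", "arguments": {"deltas": [-0.7,0,0,0.001,0,-0.7,0,0,0,0]}}

```text
time: 16.73
position: [0.5598, 0.2589, 0.0355]
tool_rot: [0.719, 0.695, 0.0, 0.0]
ft_force: [-1.2, -0.3, 5.7]
grip_width: 0.0397
grip_force: 15.0
```

Emit:
{"name": "arm_command", "arguments": {"deltas": [0.1,0,0,0,0,0.1,0,0,0,0,0.5,0,0,0,0,0.6,0,0,0,0,0.6,0,0,-0.04,0,0.6,0,0,-0.06,0,0.6,0,0,-0.06,0,0.6,0,0,-0.06,0,-1,-0.05,0,0,0,-1,-0.06,0,0,0,-1,-0.06,0,0,0,-1,-0.06,0,0,0]}}

```text
time: 18.23
position: [0.5518, 0.0273, 0.2546]
tool_rot: [0.719, 0.696, 0.0, 0.0]
ft_force: [0.2, -0.2, -0.8]
grip_width: 0.038
grip_force: 0.0
```

Emit:
{"name": "arm_command", "arguments": {"deltas": [-1,-0.025,0,-0.03,-0.187,-1,0,0,-0.05,-0.187,-1,0,0,-0.05,-0.187,-1,0,0,-0.05,-0.187,-1,0,0,-0.05,-0.187,-1,0,0,-0.05,-0.187,-1,0,0,-0.05,-0.187,-1,0,0,-0.05,-0.187,-1,0,0,-0.05,-0.085]}}

```text
time: 19.35
position: [0.5508, 0.0041, 0.6862]
tool_rot: [0.01, 1.0, 0.0, 0.0]
ft_force: [-0.1, 0.1, -0.2]
grip_width: 0.0005
grip_force: 0.0
```

Run:
```python
from h import *
o=status.get_obs(); print(o["time"],o["position"],o["tool_rot"],o["q"])
p=imaging.camera_params("wrist"); C=np.linalg.inv(p["camera_from_world"])[:3,3]; print("cam in tool",tool_delta(C))
for n in ("top","scene"):
    im,d,K,T=grab(n); W=world(d,K,T)
    for nm,c in(("box",(.56,.26)),("bay",(.526,.002))):
        m=(d>0)&(W[...,2]>.07)&(W[...,2]<.1)&(abs(W[...,0]-c[0])<.04)&(abs(W[...,1]-c[1])<.03); print(n,nm,m.sum(),W[m].mean(0) if m.any() else 0, W[m].max(0) if m.any() else 0)
    if n=="scene":
        K0=[proj(p,K,T) for p in([.6565,-.005,.074],[.62,.1,.18])]; print(K0)
        m=(W[...,2]>.3)&(abs(W[...,1])<.3)&(W[...,0]>.6); print("wall",W[m].min(0) if m.any() else None)
        cv2.imwrite("pics/s1.png",im[:,:,::-1])
```

```text
19.35 [0.55076174 0.00407608 0.68617168] [9.65579703e-03 9.99953372e-01 1.81431368e-06 1.35840602e-04] [-1.95553109e-01  2.76843215e-01  6.29195898e-01  6.83160316e-05
  2.23528721e+00 -1.74699541e+00]
cam in tool [ 0.08160405  0.00096596 -0.16211213]
top box 140 [0.55943201 0.25717888 0.08088014] [0.57248725 0.27134575 0.08640811]
top bay 122 [ 0.52596008 -0.00159387  0.08778884] [0.53764971 0.00983249 0.09323868]
scene box 100 [0.55863806 0.25610029 0.08028875] [0.57229232 0.27264342 0.08583182]
scene bay 154 [ 0.52431868 -0.00304019  0.08575923] [0.53866485 0.0123332  0.09205602]
[(np.float64(373.4348269690921), np.float64(212.58972359786466)), (np.float64(337.39356807658623), np.float64(150.7979151392505))]
wall [ 1.1551603  -0.1235      0.30000085]
```

View pics/s1.png

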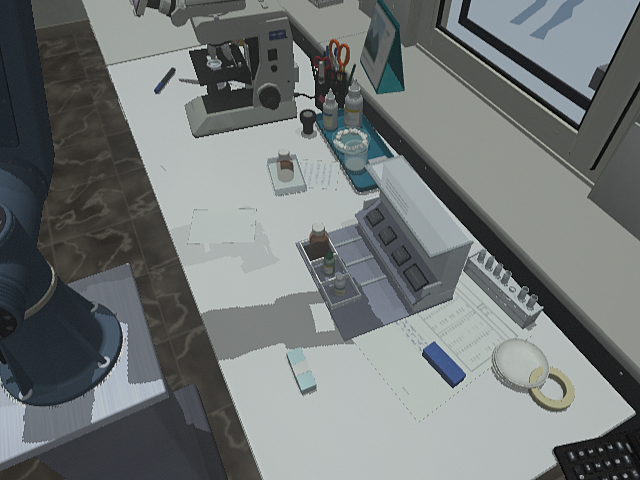

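Both bottles stand upright: the empty at (286,160) and the full at (319,238). Moves cannot command a tilt directly, so I'll get one by running the arm up to its reach limit, high up in free space.

Emit:
{"name": "arm_command", "arguments": {"deltas": [-1,0,0.045,-0.03,0.03,-1,0,0.045,-0.03,0,-1,0,0,-0.03,0,-1,0,0,-0.03,0,-1,0,0,0,0]}}

```text
time: 20.08
position: [0.5353, 0.0907, 0.7792]
tool_rot: [0.027, 1.0, 0.001, 0.01]
ft_force: [-1.1, -0.0, -0.1]
grip_width: 0.0
grip_force: 0.0
```

Emit:
{"name": "arm_command", "arguments": {"deltas": [-1,-0.04,0,0,0,-1,-0.04,0,0,0,-1,-0.04,0,0,0,-1,0,0,0,0]}}

```text
time: 20.58
position: [0.6193, 0.078, 0.7242]
tool_rot: [0.027, 0.999, 0.004, 0.021]
ft_force: [0.7, 0.3, 0.3]
grip_width: 0.0007
grip_force: 0.0
```

```bash
cat > st.py <<'E'
from h import *
o=status.get_obs(); M=R.from_quat(o["tool_rot"]).as_matrix()
print(o["time"],o["position"].round(4),"q",o["q"].round(3)); print("z",M[:,2].round(3),"y",M[:,1].round(3),"tilt",np.degrees(np.arccos(-M[2,2])).round(1))
E
python3 st.py
```

```text
20.575 [0.6193 0.078  0.7242] q [-0.058  0.466  0.223  0.015  2.412 -1.563]
z [ 0.041  0.007 -0.999] y [0.054 0.998 0.01 ] tilt 2.4
```

Emit:
{"name": "arm_command", "arguments": {"deltas": [-1,-0.045,0,-0.04,0,-1,-0.045,0,-0.04,0,-1,-0.045,0,-0.04,0,-1,-0.045,0,-0.04,0,-1,-0.045,0,-0.04,0,-1,-0.045,0,-0.04,0]}}

```text
time: 21.32
position: [0.662, 0.0436, 0.7484]
tool_rot: [0.026, 0.993, 0.015, 0.117]
ft_force: [-0.3, -0.2, 0.7]
grip_width: 0.0002
grip_force: 0.0
```

```bash
python3 st.py
```

```text
21.325 [0.662  0.0436 0.7484] q [-0.127  0.441  0.219  0.069  2.25  -1.595]
z [ 0.233  0.024 -0.972] y [0.049 0.998 0.036] tilt 13.6
```

Emit:
{"name": "arm_command", "arguments": {"deltas": [-1,-0.05,0,-0.03,0,-1,-0.05,0,-0.03,0,-1,-0.05,0,-0.03,0,-1,-0.05,0,-0.03,0,-1,-0.05,0,-0.03,0,-1,-0.05,0,-0.03,0,-1,-0.05,0,-0.03,0,-1,-0.05,0,-0.03,0]}}

```text
time: 22.32
position: [0.719, 0.0077, 0.7941]
tool_rot: [0.027, 0.968, 0.024, 0.25]
ft_force: [-0.4, 0.9, -0.2]
grip_width: 0.0006
grip_force: 0.0
```

```bash
python3 st.py
```

```text
22.325 [0.719  0.0077 0.7941] q [-0.2    0.414  0.219  0.143  2.013 -1.621]
z [ 0.485  0.033 -0.874] y [0.04  0.997 0.06 ] tilt 29.1
```

Emit:
{"name": "arm_command", "arguments": {"deltas": [-1,-0.05,-0.015,-0.025,0,-1,-0.05,-0.015,-0.025,0,-1,-0.05,-0.015,-0.025,0,-1,-0.05,-0.015,-0.025,0,-1,0,0,0,0]}}

```text
time: 22.95
position: [0.7295, -0.0617, 0.8308]
tool_rot: [0.029, 0.948, 0.024, 0.315]
ft_force: [0.4, 0.6, -0.0]
grip_width: 0.0
grip_force: 0.0
```

```bash
python3 st.py
python3 - <<'E'
from h import *
im,d,K,T=grab("wrist"); W=world(d,K,T)
P=np.array([.6585,-.004,.076]); 
pre=np.array(P)+.10*np.array([-.6,0,.8]); print(pre,tool_delta(pre))
E
```

```text
22.95 [ 0.7295 -0.0617  0.8308] q [-0.33   0.388  0.218  0.235  1.917 -1.689]
z [ 0.599  0.027 -0.8  ] y [0.04  0.997 0.063] tilt 36.9
[ 0.5985 -0.004   0.156 ] [0.51058066 0.00859716 0.46309166]
```

Run:
```python
from h import *
print(tool_delta([.52,-.01,.25]))
```

```text
[0.51699078 0.00553894 0.34068329]
```

Emit:
{"name": "arm_command", "arguments": {"deltas": [-1,0.05,0.001,0.033,0,-1,0.05,0.001,0.033,0,-1,0.05,0.001,0.033,0,-1,0.05,0.001,0.033,0,-1,0.05,0.001,0.033,0,-1,0.05,0.001,0.033,0,-1,0.05,0,0.033,0,-1,0.05,0,0.033,0,-1,0.05,0,0.033,0,-1,0.05,0,0.033,0,-1,0.017,0,0.01,0,-1,0,0,0,0]}}

```text
time: 24.5
position: [0.5251, -0.009, 0.2639]
tool_rot: [0.028, 0.949, 0.026, 0.313]
ft_force: [0.2, 0.0, -0.1]
grip_width: 0.0003
grip_force: 0.0
```

```bash
python3 st.py
python3 - <<'E'
from h import *
im,d,K,T=grab("wrist"); np.savez("w5.npz",im=im,d=d,K=K,T=T)
print(proj([.658,-.005,.076],K,T),proj(status.get_obs()["position"],K,T))
cv2.imwrite("pics/w5.png",im[:,:,::-1])
E
```

```text
24.5 [ 0.5251 -0.009   0.2639] q [-0.383  0.18   2.108  0.786  0.363 -2.569]
z [ 0.595  0.032 -0.803] y [0.037 0.997 0.067] tilt 36.5
(np.float64(306.6529306009167), np.float64(189.99350826994296)) (np.float64(307.71421173326115), np.float64(304.3716841219563))
```

View pics/w5.png

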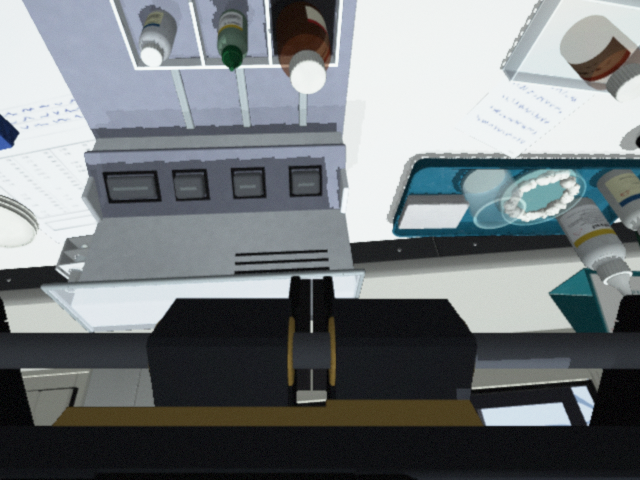

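The key_1 cap is at about (306,181) in this view, with the canopy edge near row 270. I'll measure the key from here.

Run:
```python
from h import *
z=np.load("w5.npz"); im,d,K,T=[z[k] for k in("im","d","K","T")]; W=world(d,K,T)
for nm,(u,v) in dict(k1=(306,181),k2=(248,183),k3=(190,185),stop=(132,187)).items():
    q=W[v-7:v+8,u-7:u+8].reshape(-1,3); A=np.c_[q[:,:2],np.ones(len(q))]; f=np.linalg.lstsq(A,q[:,2],rcond=None)[0]
    print(nm,np.median(q,0).round(4),f.round(3))
print("panel",[W[v,u].round(4) for u,v in((277,178),(277,190),(335,185))])
print("canopy edge",[W[v,u].round(3) for u,v in((300,277),(330,275),(250,280))])
for h in(.03,.1):
  for P in ([.6575,-.004,.074],):
    print(tool_delta(np.array(P)+h*np.array([-.595,-.032,.803])).round(4))
```

```text
k1 [ 0.6508 -0.0051  0.0703] [-0.903 -0.008  0.658]
k2 [ 0.6476 -0.0623  0.0703] [ 0.665  0.005 -0.36 ]
k3 [ 0.6445 -0.1188  0.0704] [ 0.657 -0.034 -0.357]
stop [ 0.6463 -0.1773  0.0651] [-0.709  0.441  0.602]
panel [array([ 0.6565, -0.0343,  0.0578]), array([ 0.6663, -0.0355,  0.0653]), array([0.6684, 0.025 , 0.0624])]
canopy edge [array([ 0.645, -0.016,  0.183]), array([0.644, 0.008, 0.184]), array([ 0.644, -0.057,  0.183])]
[ 0.0097 -0.0018  0.2019]
[ 0.0094 -0.002   0.1319]
```

Emit:
{"name": "arm_command", "arguments": {"deltas": [-1,0.013,-0.003,0.03,0,-1,0,0,0.05,0,-1,0,0,0.05,0,-1,0,0,0,0]}}

```text
time: 25.05
position: [0.6069, -0.0042, 0.1722]
tool_rot: [0.03, 0.953, 0.021, 0.299]
ft_force: [-0.8, -0.5, -0.0]
grip_width: 0.0001
grip_force: 0.0
```

```bash
python3 st.py
python3 - <<'E'
from h import *
for h in(0,.03): print(tool_delta(np.array([.654,-.005,.072])+h*np.array([-.595,-.032,.803])).round(4))
E
```

```text
25.05 [ 0.6069 -0.0042  0.1722] q [-0.285  0.464  2.005  1.124  0.203 -2.852]
z [ 0.572  0.022 -0.82 ] y [0.045 0.997 0.058] tilt 34.9
[ 0.0184 -0.0045  0.1091]
[ 0.0192 -0.0049  0.0792]
```

Joint 6 is at its limit in this wrist posture. I'll back off and roll half a turn, which gives the same finger geometry with joint 6 near mid-range.

Emit:
{"name": "arm_command", "arguments": {"deltas": [-1,0,0,-0.05,0.1,-1,0,0,-0.06,0.187,-1,0,0,-0.02,0.187,-1,0,0,0,0.187,-1,0,0,0,0.187,-1,0,0,0,0.187,-1,0,0,0,0.187,-1,0,0,0,0.187,-1,0,0,0,0.187,-1,0,0,0,0.187,-1,0,0,0,0.187,-1,0,0,0,0.187]}}

```text
time: 26.55
position: [0.5514, -0.0048, 0.2553]
tool_rot: [0.834, 0.461, 0.273, 0.134]
ft_force: [0.3, 0.7, -0.6]
grip_width: 0.0007
grip_force: 0.0
```

Emit:
{"name": "arm_command", "arguments": {"deltas": [-1,0,0,0,0.187,-1,0,0,0,0.187,-1,0,0,0,0.187,-1,0,0,0,0.187,-1,0,0,0,0.187,-1,0,0,0,0.05,-1,0,0,0,0]}}

```text
time: 27.42
position: [0.5514, -0.0049, 0.255]
tool_rot: [0.953, 0.015, 0.303, -0.01]
ft_force: [-0.6, 0.4, -0.7]
grip_width: 0.0007
grip_force: 0.0
```

```bash
python3 st.py
python3 - <<'E'
from h import *
M=R.from_quat(status.get_obs()["tool_rot"]).as_matrix(); u=np.array([.044,.999,0]); t=M.T@u; print("roll needed to put -y along unit y:",np.arctan2(t[0],-t[1]))
for h in(0,.06,.1): print(tool_delta(np.array([.654,-.005,.072])-h*M[:,2]).round(4))
E
```

```text
27.425 [ 0.5514 -0.0049  0.255 ] q [-0.337  0.233  2.048  0.682  0.353  0.617]
z [ 0.578  0.029 -0.816] y [ 0.035 -0.999 -0.01 ] tilt 35.3
roll needed to put -y along unit y: 0.058928164065355615
[-0.0222  0.0056  0.2085]
[-0.0222  0.0056  0.1485]
[-0.0222  0.0056  0.1085]
```

Emit:
{"name": "arm_command", "arguments": {"deltas": [-1,-0.022,0.0055,0.01,0.05,-1,0,0,0.03,0,-1,0,0,0.03,0,-1,0,0,0.03,0,-1,0,0,0.008,0,-1,0,0,0,0]}}

```text
time: 28.18
position: [0.596, -0.0075, 0.1522]
tool_rot: [0.953, -0.009, 0.302, -0.018]
ft_force: [0.1, 0.6, 0.2]
grip_width: 0.0008
grip_force: 0.0
```

```bash
cat >> st.py <<'E'
print(o["ft_force"].round(1))
for h in(0,.015,.03,.06): print(h,tool_delta(np.array([.654,-.005,.072])-h*M[:,2]).round(4))
E
python3 st.py
```

```text
28.175 [ 0.596  -0.0075  0.1522] q [-0.307  0.499  2.05   1.528  0.203 -0.183]
z [ 0.576  0.03  -0.817] y [-0.006 -0.999 -0.04 ] tilt 35.2
[0.1 0.6 0.2]
0 [0.0013 0.0004 0.099 ]
0.015 [0.0013 0.0004 0.084 ]
0.03 [0.0013 0.0004 0.069 ]
0.06 [0.0013 0.0004 0.039 ]
```

Emit:
{"name": "arm_command", "arguments": {"deltas": [-1,0.001,0,0.02,0,-1,0,0,0.02,0,-1,0,0,0.02,0,-1,0,0,0.015,0,-1,0,0,0,0]}}

```text
time: 28.8
position: [0.6398, -0.0054, 0.0917]
tool_rot: [0.953, -0.009, 0.302, -0.018]
ft_force: [0.0, 0.5, -0.0]
grip_width: 0.0005
grip_force: 0.0
```

```bash
python3 st.py
```

```text
28.8 [ 0.6398 -0.0054  0.0917] q [-0.272  0.659  1.975  1.984  0.202 -0.619]
z [ 0.576  0.03  -0.817] y [-0.006 -0.999 -0.04 ] tilt 35.2
[ 0.   0.5 -0. ]
0 [0.0003 0.0003 0.0243]
0.015 [0.0003 0.0003 0.0093]
0.03 [ 0.0003  0.0003 -0.0057]
0.06 [ 0.0003  0.0003 -0.0357]
```

Joints are well within range and the wrist is free of contact. Now the press.

Emit:
{"name": "arm_command", "arguments": {"deltas": [-1,0,0,0.01,0,-1,0,0,0.01,0,-1,0,0,0.005,0,-1,0,0,0,0]}}

```text
time: 29.3
position: [0.6539, -0.0047, 0.0717]
tool_rot: [0.953, -0.009, 0.302, -0.018]
ft_force: [-0.8, -1.2, 3.0]
grip_width: 0.0004
grip_force: 1.2
```

Emit:
{"name": "arm_command", "arguments": {"deltas": [-1,0,0,0.003,0,-1,0,0,0.002,0,-1,0,0,0,0]}}

```text
time: 29.68
position: [0.6566, -0.0043, 0.0665]
tool_rot: [0.953, -0.009, 0.301, -0.019]
ft_force: [0.2, 0.6, 0.5]
grip_width: 0.0
grip_force: 0.0
```

Emit:
{"name": "arm_command", "arguments": {"deltas": [-1,0,0,0.003,0,-1,0,0,0,0]}}

```text
time: 29.92
position: [0.6582, -0.0042, 0.0639]
tool_rot: [0.953, -0.009, 0.301, -0.018]
ft_force: [-1.0, -0.2, 2.3]
grip_width: 0.0006
grip_force: 1.1
```

Emit:
{"name": "arm_command", "arguments": {"deltas": [-1,0,0,0.002,0,-1,0,0,0,0]}}

```text
time: 30.18
position: [0.6584, -0.0042, 0.0635]
tool_rot: [0.953, -0.009, 0.301, -0.018]
ft_force: [-8.0, -1.0, 10.9]
grip_width: 0.0003
grip_force: 7.0
```

```bash
python3 st.py
python3 - <<'E'
from h import *
for n in("scene","top"):
  im,d,K,T=grab(n); W=world(d,K,T); u,v=map(int,proj([.65,-.08,.07],K,T)); print(n,u,v)
  if n=="scene": cv2.imwrite("pics/s2.png",cv2.resize(im[160:340,290:490,::-1],(640,576),interpolation=2))
E
```

```text
30.175 [ 0.6584 -0.0042  0.0635] q [-0.259  0.727  1.936  2.129  0.208 -0.754]
z [ 0.575  0.029 -0.818] y [-0.007 -0.999 -0.04 ] tilt 35.1
[-8.  -1.  10.9]
0 [ 0.0013  0.0005 -0.0095]
0.015 [ 0.0013  0.0005 -0.0245]
0.03 [ 0.0013  0.0005 -0.0395]
0.06 [ 0.0013  0.0005 -0.0695]
scene 388 238
top 337 207
```

View pics/s2.png

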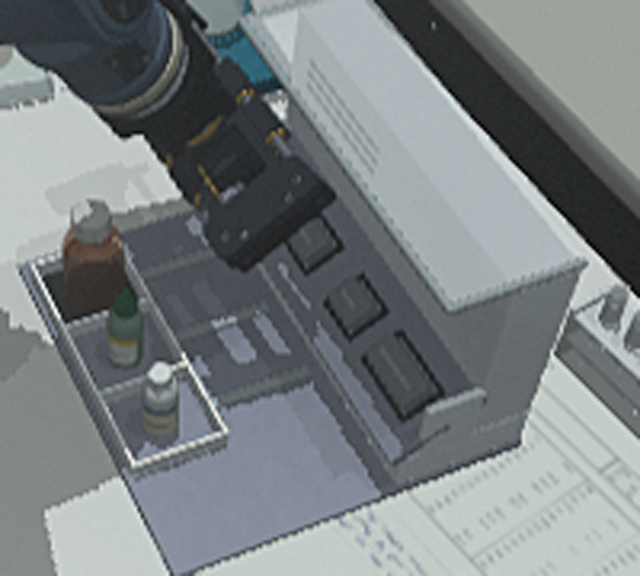

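The stop key at (400,375) now looks raised, and the 13.5 N reading says key 1 is at its stop. One more millimetre, then retreat and check.

Emit:
{"name": "arm_command", "arguments": {"deltas": [-1,0,0,0.001,0,-1,0,0,0,0]}}

```text
time: 30.52
position: [0.6585, -0.0042, 0.0633]
tool_rot: [0.953, -0.009, 0.301, -0.018]
ft_force: [-11.7, -2.1, 17.3]
grip_width: 0.0006
grip_force: 10.5
```

Emit:
{"name": "arm_command", "arguments": {"deltas": [-1,0,0,-0.02,0,-1,0,0,-0.03,0,-1,0,0,-0.03,0,-1,0,0,-0.04,0,-1,0,0,-0.05,0,-1,0,0,-0.05,0,-1,0,0,-0.05,0,-1,0,0,-0.05,0,-1,0,0,0,0]}}

```text
time: 31.65
position: [0.4869, -0.0129, 0.3133]
tool_rot: [0.952, -0.008, 0.306, -0.019]
ft_force: [0.4, -0.5, 0.4]
grip_width: 0.0006
grip_force: 0.0
```

```bash
python3 st.py
python3 - <<'E'
from h import *
im,d,K,T=grab("scene"); W=world(d,K,T); z=np.load("scene0.npz"); W0=world(z["d"],z["K"],z["T"])
for nm,p in dict(k1=(.6535,-.005,.071),k2=(.651,-.062,.0715),k3=(.648,-.119,.0715),stop=(.646,-.177,.066)).items():
    u,v=map(round,proj(p,K,T)); s=np.s_[v-4:v+5,u-4:u+5]
    n=np.array([-.53,.02,.848]); print(nm,(u,v),"proud change mm",1000*(np.median(W[s]@n)-np.median(W0[s]@n)).round(4))
m=(np.linalg.norm(W-W0,axis=2)>.02)
for nm,c in dict(bay=(.526,.002),box=(.559,.257)).items():
    q=(W[...,2]>.07)&(W[...,2]<.1)&(np.hypot(W[...,0]-c[0],W[...,1]-c[1])<.035); print(nm,q.sum(),W[q].mean(0) if q.any() else 0)
cv2.imwrite("pics/s3.png",cv2.resize(im[130:400,250:490,::-1],(640,720))[:600])
E
```

```text
31.65 [ 0.4869 -0.0129  0.3133] q [-0.44   0.023  2.093  0.575  0.534  0.721]
z [ 0.583  0.032 -0.812] y [-0.003 -0.999 -0.041] tilt 35.7
[ 0.4 -0.5  0.4]
0 [-0.005   0.0015  0.2936]
0.015 [-0.005   0.0015  0.2786]
0.03 [-0.005   0.0015  0.2636]
0.06 [-0.005   0.0015  0.2336]
k1 (372, 214) proud change mm -8.7
k2 (385, 232) proud change mm 0.2
k3 (398, 252) proud change mm -0.1
stop (413, 274) proud change mm 8.3
bay 161 [ 0.52426642 -0.003487    0.08552911]
box 0 0
```

View pics/s3.png

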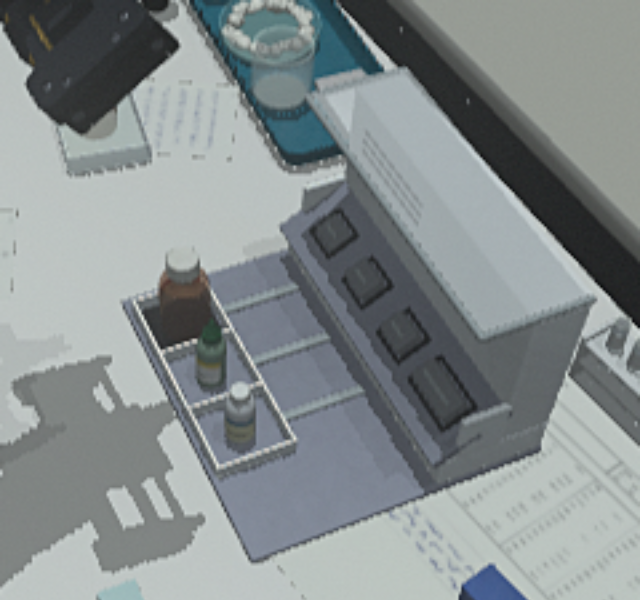

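Key 1 sits about 8 mm lower and the stop key about 8 mm higher. The full bottle stands in the bay. The gripper only blocks the camera's view of the box, and the arm touches nothing.

```bash
python3 -c "
from rig import order; print(order.hand_in())"
```

```text
the job is handed in; nothing more can be done
None
```

The job is handed in: the full bottle stands in bay 1, the empty one is in the clear box, key 1 is latched down and the stop key is up. The gripper hid the box in the last picture, so the empty bottle was last seen upright before the press.

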